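# Ink the type, then press the bottle down on the bottom coder and hold it

## Robot

A 6-joint arm with a two-finger parallel gripper is mounted at the origin on a cart in front of the work surface, level with it; the furniture and walls round the work are solid. World frame = base frame: x ahead of the robot, y to its left, z up, the work surface at z = 0. Lengths are in m, angles in rad, forces in N, time in s.
With the tool pointing down it reaches from about 0.35 to 0.975 m from the base axis. Payload 4.9 kg.
Tool frame: the origin (TCP) lies on the centre line of the jaws, within the pads' length; the fingertips stand 14 mm ahead of it and the grasp point (between the pads) lies 5 mm behind it; x points along the fingers, z is the direction in which the jaws open and shut, and the axes are right-handed (so a half turn about x gives the same grasp; the last joint's range is limited). The gripper opens to 85 mm and grips with 20 to 120 N. Pads are 22 mm wide; open, the fingers measure 114 mm over their backs; the gripper's body (76 mm by 85 mm) begins 54 mm behind the grasp point. The pads swing forward as they close: fully open they stand 13 mm farther back than shut.
Start: joints at [-1.247, 0.053, 1.613, -0, 1.476, -0.119], TCP at [0.268, -0.565, 0.245] pointing down, gripper open.
Joint ranges: [-3.01, 3.01], [-1.01, 2.22], [0.06, 2.58], [-1.02, 4.17], [0.09, 2.62], [-3.14, 3.14]. Speed limits (rad/s): [2.57, 2.57, 3.14, 3.14, 3.14, 3.14].

## Interface

Orientations are given as a rotation vector (axis times angle).
In Python, from station import ctrl gives the robot as it stands.
- The arm moves only by the tool move_arm, never from a script. Its argument "increments" is a list that holds one entry, the list of rows, each a list of 4 numbers: the shift along the tool's x, y, z in units of 25 cm (1.0 is 25 cm), then the turn about the tool's x in units of 90 degrees (1.0 is 90 degrees). A call has 1 to 20 rows; each row shifts and turns the commanded pose from where the row before left it, along the tool's axes as they then stand; what a row does not reach is not made up. A row lasts 1/12 s, in which the tool goes at most 41.7 mm and 7.16 degrees, less where a joint would pass 70% of its speed; a pose out of reach is approached as far as the arm can. A call with a number of a shift or a turn outside -1 to 1 is refused whole. A call with a gripper value outside its range is refused whole. "gripper" is the closure, from 0 (fully open) to 1 (shut), set as the call begins (left out, the last holds). The fingers move at their own pace and stop on an object; "squeeze" is the grip in N (left out, the last holds). Time passes only in rows, so rows that do not move let the fingers close. It gives the time, the measured TCP pose, the force and the opening at its end, in the units of the state.
- ctrl.get_obs(): the state, without advancing time (a new reading comes with each control period).
- ctrl.get_image(name): name is "scene" or "top" or "wrist"; returns a dict with "pixels" (400x640x3 uint8, red, green, blue), "depth" (400x640 float32, m along the optical axis (not along the pixel's ray), 0 where there is no reading), "K" (3x3 intrinsics, pixels), "extrinsics" (4x4, takes a point from camera to world coordinates); the wrist camera has in their place "tool_from_camera" (4x4, takes a point from camera to tool coordinates, whose origin is the TCP and whose axes are the tool frame's). Camera axes: x right, y up, looking along -z (the intrinsics and any distortion apply to the point x, -y, -z); pixel columns grow to the right and rows downward; lengths in m; the calibration is good to about 2 mm. The wrist camera is an equidistant fisheye: a pixel r from the principal point sees the ray r / f radians off the axis. A picture is of the moment at which its call begins: read the wrist's pose just before it.
- ctrl.finish_job(): hands the job in, once; it reports no verdict.
Trained networks look in the newest picture that a camera, given by its name, has taken for a name from the list of things; names that differ only in an ending like _2 or _b are one class to them, and where a whole thing is asked for, a point or a joint stands for the part that bears it (a point fixed in the world has none). Each returns a list of dicts, best first, with "score" (0 to 1); they miss things now and then, are a little off and sometimes report something else, mostly with a low value. They report only what shows in the picture. A call takes as long as a camera call. They do not tell look-alikes from the thing itself.
- ctrl.trace(camera, target): "region" (400x640 bool, what is visible of it) and "pixel" ([row, column] in pixels, amid what is visible of it).
The state is a dict: "t": time; "q": joint angles; "dq": joint speeds; "effort": joint torques, N m; "tool_pos": TCP position; "tool_rot": TCP orientation; "contact_force": force on the tool from outside, world axes, zero at the start; "wrist_torque": the same for the moment, N m; "opening": finger opening in m.
Only numpy, scipy, OpenCV 4.12 (cv2) and the standard library are available. Lean on these libraries where they do the work, as an engineer would, in place of code of your own. Each camera call takes 0.05 s, during which the arm holds its last target. There are 200 camera calls.

## Task

Mark the small brown bottle on its underside with the bench coder: slide the type carriage, which has an upright knob, to the left until its pointer stands on the left mark (type under the ink housing), pause there a moment, then bring it back until the pointer stands on the right mark (type under the sprung ring). Then set the bottle upright into the ring, press it gently down until the ring is at its stop, and finish while still holding it pressed down, fingers on the bottle. Don't force it beyond the stop, don't press it on the type while the carriage is off the right mark, and leave everything else on the counter where it stands.

Things in the scene. Friction and masses are not known exactly. Their poses are not given: they have to be found in the camera images.
- coder: Bench bottom coder, fixed: grey base plate, top 14 mm high, x -107 to +63, y -72 to +128 mm. Origin on the counter under the axis of the sprung ring (print station); z up, +x its back, +y its left. Three guide columns (66 mm high) with coil springs at (30, 35), (30, -35), (-30, -35) mm; closed grey ink housing (top 79 mm high) over x -27 to +45, y +58 to +112 mm.
- print_mark (a point): Middle of the right one of the two black marks on the white scale along the coder's front edge, 15 mm high, at (-98, 0) mm in the coder's frame; pointer here = type under the ring.
- ink_mark (a point): Middle of the left black mark of the scale, at (-98, +85) mm in the coder's frame; pointer here = type under the ink housing.
- type_slide (a joint): Type carriage, slides along the coder's y on two rods. 0 = pointer on the print mark (type centred under the ring), 0.085 = pointer on the ink mark (type under the ink housing); it grows toward the coder's +y. Travel -0.012 to 0.097 m, no stops at the marks; about 2 N of friction, stays where it is left. It starts somewhere between the marks.
- slide_knob (a point): Centre of the upright black cylindrical knob of the carriage, 20 mm in diameter, its grip from 31 to 65 mm above the counter (this point at 50 mm), on an arm (23 mm high) 68 mm in front of the type, open on both sides and above. The carriage's pointer is the dark tongue in front of the knob, over the edge of the scale.
- type_pad: Round black rubber type, 22 mm in diameter, carried face up in a brass holder on the carriage. Origin at the centre of its upper face, 37 mm above the counter, so a bottle in the ring meets it after 9 mm of travel; it sits on a stiff cushion (2 N per mm, gives up to 6 mm), so that the bottle takes about 17 N in all at the ring's stop.
- ring_cup: Sprung steel ring, 62 mm outside, bore 44 mm, funnel mouth 57 mm wide at its top, 21 mm above the seat. Origin at the centre of the ledge that carries the bottle's base: 46 mm above the counter when up, 33 mm at its stop (13 mm of travel). The spring takes 5 N to start and 9.5 N at the stop; a bottle's weight does not sink it. The ledge leaves a 32 mm hole for the type.
- bottle: The small dark brown bottle with a cream cap, standing alone on the open counter to the left of the coder, the only small one outside the tubs: body 41 mm in diameter and 104 mm high, cap 29 mm in diameter from 104 to 122 mm; about 0.15 kg. Origin at the centre of its base, z up.
- syrup_tall: Bystander: tall dark syrup bottle with a yellow cap, 70 mm in diameter, 201 mm high; origin at its base.
- syrup_orange: Bystander: tall dark syrup bottle with an orange band and grey cap, 70 mm in diameter, 201 mm high; origin at its base.
- mug: Bystander: white mug, 82 mm in diameter, 114 mm with its handle, 91 mm high; origin at its base.
- stamp: Bystander: wooden hand stamp, 29 x 40 mm, 68 mm high; origin at its base.
- lid: Bystander: copper-coloured jar lid lying flat, 77 mm in diameter, 14 mm high; origin at its base.
- book: Bystander: blue receipt book lying flat, 143 x 102 mm, 14 mm thick; origin at its base.
Mind the look-alikes: they are no part of the job. Leave any blue look-alike of the bottle alone.

How it is judged:
By the outcome, as a careful person would: the job done as asked, in the order asked, and still so for the second after the job is handed in, while the arm keeps its last pose, push and grip.
It also fails if it takes over 61 s, if anything falls off the work surface, if the arm or the gripper's body presses on something with over 40 N, if the wrist force passes 120 N, or if a joint passes its speed limit or range.

## Working session

There is one attempt and no reset: what is moved stays moved. The work goes in short steps, Python scripts to look and compute and a tool call to move; the robot and the scene stay as the last step left them, time stands still between calls to the robot, and variables do not carry over. Pictures are saved under pics/ and viewed, about 8 in all and at most 12, crops included, and the job is handed in when it is done.

Besides the shell and the picture viewer there is one more tool, called after "Call:" as a command line: name --argument value ..., lists and objects as JSON in quotes. move_arm: Moves the arm, as the interface text tells. Shifts and turns lie within -1 to 1; 1 stands for 25 cm of shift or 90 degrees of turn. Its arguments: {"type":"object","properties":{"increments":{"type":"array","items":{"type":"array","items":{"type":"array","items":{"type":"number","minimum":-1,"maximum":1}}}},"gripper":{"type":"number"},"squeeze":{"type":"number"}},"required":["increments"]}

```bash
ls; mkdir -p pics
python3 - <<'E'
from station import ctrl
import cv2,numpy as np
print(ctrl.get_obs())
for n in ("scene","top"):
    im=ctrl.get_image(n); cv2.imwrite(f"pics/{n}0.png",im["pixels"][:,:,::-1])
    print(n,im["K"],im["extrinsics"])
    for t in ("coder","bottle","slide_knob","ring_cup","type_pad"):
        print(t,[(round(d["score"],2),d["pixel"],int(d["region"].sum())) for d in ctrl.trace(n,t)])
E
```

```text
pics
{'t': 0.0, 'q': array([-1.24697718e+00,  5.33636920e-02,  1.61433499e+00,  3.60177167e-06,
        1.47600507e+00, -1.18994932e-01]), 'dq': array([-0.00086871, -0.00052222, -0.00209935,  0.00108314,  0.00011441,
        0.00042939]), 'effort': array([ 1.48972405e-03, -3.93683767e+01, -3.70174348e+01,  2.52454782e-05,
        7.11833563e-03, -1.17368984e-05]), 'tool_pos': array([ 0.26761015, -0.56413146,  0.24403427]), 'tool_rot': array([ 0.87844865,  1.3884095 , -0.87625738]), 'contact_force': array([ 0.34709961,  0.22308868, -0.7543741 ]), 'wrist_torque': array([-0.01427626, -0.04183874, -0.00360592]), 'opening': 0.08508487770318542}
scene [[431.47742651   0.         329.67485039]
 [  0.         431.47742651 197.07555074]
 [  0.           0.           1.        ]] [[-0.72059829  0.51973349 -0.45892832  0.06805721]
 [-0.69327579 -0.53023175  0.48808091  0.53648675]
 [ 0.01033363  0.66987416  0.74240274  0.81316789]
 [ 0.          0.          0.          1.        ]]
coder [(0.59, [203.4, 344.5], 4444), (0.51, [324.3, 290.9], 3722)]
bottle [(0.88, [272.7, 239.5], 853), (0.69, [238.9, 250.6], 776), (0.58, [249.0, 309.5], 717)]
slide_knob [(0.83, [203.3, 344.6], 326)]
ring_cup [(0.65, [178.3, 346.4], 616)]
type_pad []
top [[415.4559478    0.         323.48387091]
 [  0.         415.4559478  209.56826379]
 [  0.           0.           1.        ]] [[ 0.0173885   0.99479618 -0.10039023  0.42742512]
 [-0.99984347  0.01697231 -0.00499833  0.07548208]
 [-0.00326847  0.10046143  0.99493558  1.17691913]
 [ 0.          0.          0.          1.        ]]
coder [(0.79, [217.4, 352.4], 4364)]
bottle [(0.64, [237.0, 291.6], 220), (0.49, [212.4, 238.1], 264)]
slide_knob [(0.76, [214.0, 349.3], 229)]
ring_cup [(0.75, [206.0, 369.3], 374)]
type_pad [(0.53, [206.6, 353.0], 32), (0.3, [275.1, 412.8], 975)]
```

Run:
```python
import cv2,numpy as np
a=cv2.imread("pics/scene0.png");b=cv2.imread("pics/top0.png")
cv2.imwrite("pics/v1.png",cv2.resize(a[100:400,150:500],(700,600),interpolation=cv2.INTER_CUBIC))
cv2.imwrite("pics/v2.png",cv2.resize(b[120:320,180:446],(798,600),interpolation=cv2.INTER_CUBIC))
```

```text
(no output)
```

View pics/v1.png

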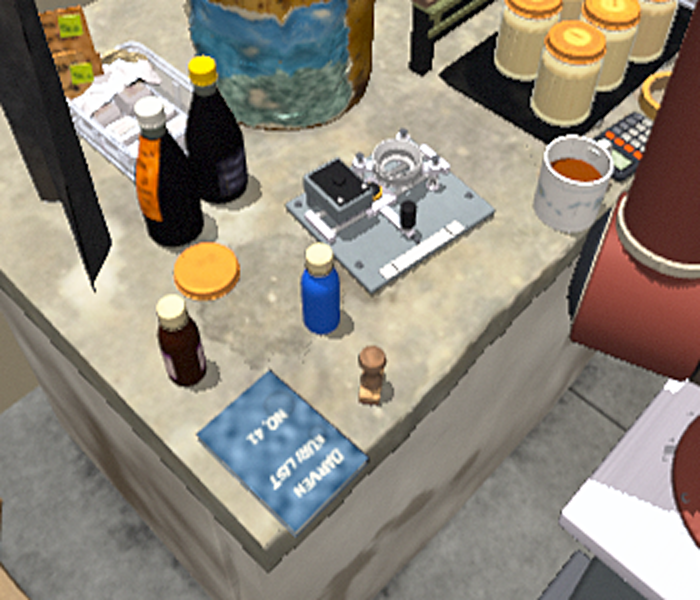

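View pics/v2.png

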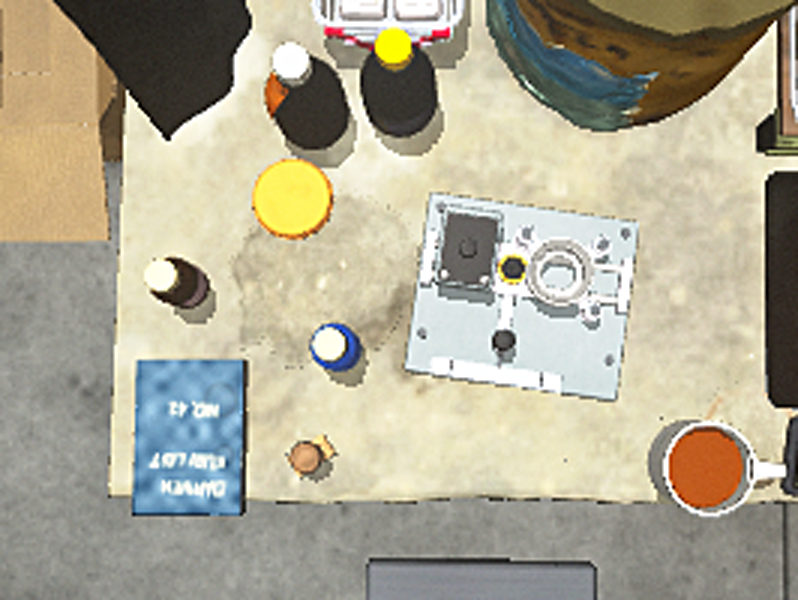

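The brown bottle stands at scene (272,240) and top (212,238). The blue one at scene (249,310) is the look-alike, so I leave it alone. Dark pixels at the upper left of the top view are something tall near the bottle, so I'll measure how high it is.

```bash
cat > h.py <<'E'
from station import ctrl
import numpy as np,cv2
def cloud(im):
    K=im["K"];d=im["depth"];v,u=np.mgrid[0:400,0:640]
    p=np.stack([(u-K[0,2])/K[0,0]*d,-(v-K[1,2])/K[1,1]*d,-d],-1)
    E=im["extrinsics"];w=p@E[:3,:3].T+E[:3,3];w[d<=0]=np.nan;return w
E
python3 - <<'E'
from h import *
np.set_printoptions(precision=4,suppress=True)
for n in ("top","scene"):
    im=ctrl.get_image(n);w=cloud(im)
    np.save(n+".npy",w)
    # plate
    m=np.abs(w[...,2]-.014)<.004
    m&=(w[...,0]>.2)&(w[...,0]<.7)&(w[...,1]<.1)&(w[...,1]>-.3)
    nl,l,st,c=cv2.connectedComponentsWithStats(m.astype(np.uint8))
    i=1+np.argmax(st[1:,4]);P=w[l==i][:,:2].astype(np.float32)
    r=cv2.minAreaRect(P*1000);print(n,"plate",len(P),r,cv2.boxPoints(r))
    for t in ("bottle","slide_knob","ring_cup","type_pad"):
        for d in ctrl.trace(n,t):
            q=w[d["region"]];q=q[~np.isnan(q[:,0])]
            col=im["pixels"][d["region"]].mean(0)
            z=np.percentile(q[:,2],95);s=q[q[:,2]>z-.008]
            print(t,round(d["score"],2),d["pixel"],col,"med",np.median(q,0),"top",s.mean(0),z,"mid",(s.max(0)+s.min(0))/2)
    q=w[(w[...,2]>.25)&(w[...,0]>.2)&(w[...,0]<1)&(w[...,1]>.1)&(w[...,1]<.6)]
    if len(q):print("tall",len(q),q.min(0),q.max(0))
E
```

```text
top plate 1825 ((481.9653015136719, 1.0981674194335938), (199.3350067138672, 88.2636489868164), 82.88077545166016) [[ 425.8215  -92.3315]
 [ 513.4047 -103.2704]
 [ 538.1091   94.5278]
 [ 450.5259  105.4667]]
bottle 0.59 [215.3, 237.4] [130.8654 121.1885 106.6538] med [0.5226 0.302  0.0867] top [0.5259 0.3108 0.1205] 0.1226941964813063 mid [0.5262 0.3107 0.1213]
bottle 0.59 [218.3, 354.2] [199.5684 204.9561 203.2372] med [ 0.5203 -0.0035  0.0155] top [0.5534 0.0315 0.0696] 0.0711926989802536 mid [0.534  0.0005 0.0738]
bottle 0.47 [234.6, 288.5] [148.449  160.449  185.5867] med [0.4675 0.1623 0.1088] top [0.4698 0.1668 0.1207] 0.12279515167055419 mid [0.4701 0.1674 0.1205]
slide_knob 0.6 [215.0, 349.1] [187.9    184.8185 169.0519] med [0.53   0.0106 0.0276] top [0.4781 0.0151 0.0641] 0.06499601681715954 mid [0.4778 0.0144 0.0659]
ring_cup 0.8 [204.7, 370.2] [212.2267 210.8807 207.6396] med [ 0.5473 -0.0383  0.0562] top [ 0.5421 -0.0349  0.064 ] 0.06719216498607397 mid [ 0.5404 -0.0357  0.0647]
type_pad 0.63 [209.4, 354.2] [77.561  74.1951 67.5366] med [0.5457 0.008  0.0368] top [0.5465
[... 484 characters left out ...]
.1176]
bottle 0.6 [271.9, 240.2] [91.4905 74.4587 60.8374] med [0.5146 0.3199 0.0764] top [0.5245 0.315  0.1183] 0.11969096157697723 mid [0.5254 0.3147 0.1168]
bottle 0.41 [204.0, 343.8] [151.7083 155.0575 157.0324] med [0.5158 0.022  0.014 ] top [0.5509 0.0364 0.0675] 0.06901729444440041 mid [0.5349 0.005  0.07  ]
slide_knob 0.78 [205.5, 345.0] [141.6102 137.9704 136.8898] med [0.5137 0.016  0.0246] top [0.4811 0.0202 0.061 ] 0.06226301327316373 mid [0.4989 0.0195 0.06  ]
ring_cup 0.67 [182.7, 348.9] [174.6589 171.831  172.0713] med [ 0.5438 -0.0405  0.0514] top [ 0.5459 -0.0381  0.0612] 0.0644550320026728 mid [ 0.5396 -0.0295  0.0625]
tall 6542 [0.2    0.1    0.2501] [0.8626 0.3256 0.6391]
```

Run:
```python
from h import *
from scipy.spatial.transform import Rotation as R
np.set_printoptions(precision=3,suppress=True,linewidth=200)
o=ctrl.get_obs();print(R.from_rotvec(o["tool_rot"]).as_matrix())
# height map 5cm cells: max z from both
for n in ("top","scene"):
    w=np.load(n+".npy").reshape(-1,3);w=w[~np.isnan(w[:,0])]
    print(n,"cols y=.6..-.7 step -.05")
    for x in np.arange(.9,.15,-.05):
        row=[]
        for y in np.arange(.6,-.7,-.05):
            s=w[(abs(w[:,0]-x)<.025)&(abs(w[:,1]-y)<.025)&(w[:,2]>-.2),2]
            row.append("  ." if len(s)==0 else "%3d"%(s.max()*100))
        print("%.2f"%x," ".join(row))
w=np.load("scene.npy").reshape(-1,3)
c=np.array([.525,.313]);s=w[np.hypot(*(w[:,:2]-c).T)<.035]
v=np.array([-c[0]+.068,.536-c[1]]);v/=np.hypot(*v);side=np.array([-v[1],v[0]])
for z in np.arange(.0,.125,.008):
    k=s[abs(s[:,2]-z)<.004]
    if len(k)>2: a=(k[:,:2]-c)@side;print("z%.3f"%z,len(k),"width",a.max()-a.min(),(a.max()+a.min())/2)
```

```text
[[-0.     0.904  0.428]
 [-0.     0.428 -0.904]
 [-1.    -0.     0.   ]]
top cols y=.6..-.7 step -.05
0.90   .   .   .   .   .   .   .  47  11  18   9   7  47  47  46  46  46  46  46  46  46  46  46  32  31  23
0.85   .   .   .   .   .   .  48  47   7   4   3  34  49  49  46  46  46  46  46  46  46  46  46  32  32  23
0.80   .   .   .   .   .   .   .  60   7   3   3  34  34  34  34  34  34  29  29  28  32  31  31  30  30  22
0.75   .   .   .   .   .   .  70  68   7   7  12  34  34  34  34  34  34  28  29  29  32  31  31  31  30   .
0.70   .   .   .   .   0   0  78  43  20  20  20   0  34  34  34  34  34  30  29  29  31  33  31  19  27  17
0.65   .   .   .   .   0  14  80   8  15  10  10   0   0   0   0   0  23  29  29  25  27  27  27  31  31  16
0.60   .   .   .   .   0   0   0   1   2   0   2   7   7   2   2   0   0   1  13  13  13  13  13  13  30  16
0.55   .   .   .   .   0  11  12   0   0   0   6   8   7   7   6   0   0   1  12  13  13  13  13  13  12  15
0.50   .   .   .   .   0  11  12   0  12  12   1   6   7   6   3   0   0  12  13  13  13  13  13  13   1  15
0.45   .   .   . 
[... 2541 characters left out ...]
32 45 width 0.04062732291336292 -0.001625991201892307
z0.040 41 width 0.037266827326805974 -0.0026434204221900282
z0.048 42 width 0.040467895840773066 -0.002245687437838857
z0.056 40 width 0.04020432654782597 -0.0016602282103961724
z0.064 51 width 0.04043719464669219 -0.0018408493924907156
z0.072 54 width 0.039861069639710485 -0.0014852326283984786
z0.080 87 width 0.03832551267249394 -0.0016369778669462261
z0.088 86 width 0.03428624551604102 -0.001665613680426263
z0.096 16 width 0.02629493602180774 -0.00302646517079127
z0.104 38 width 0.02815973706127592 -0.0014426187916934258
z0.112 39 width 0.02556877696389276 -0.002210786521624376
z0.120 140 width 0.02734699262416388 -0.001639083927705869
```

Call:
move_arm --increments '[[[0, 0, 0, 0.073], [0, 0, 0, 0.073], [0, 0, 0, 0.073], [0, 0, 0, 0.073], [0, 0, 0, 0.073], [0, 0.033, -0.15, 0], [0, 0.033, -0.15, 0], [0, 0.033, -0.15, 0], [0, 0.033, -0.15, 0], [0, 0.033, -0.15, 0], [0, 0.033, -0.15, 0], [0, 0.033, -0.15, 0], [0, 0.033, -0.15, 0], [0, 0.033, -0.15, 0], [0, 0.033, -0.15, 0], [0, 0.033, -0.15, 0], [0, 0.033, -0.15, 0], [0, 0.033, -0.15, 0], [0, 0.033, -0.15, 0], [0, 0.033, -0.15, 0]]]' --gripper 0.3

```text
t: 2.77
tool_pos: [0.464, -0.0212, 0.2457]
tool_rot: [1.305, 1.144, -1.304]
contact_force: [0.7, -0.1, 0.7]
opening: 0.0599
```

```bash
cat >> h.py <<'E'
from scipy.spatial.transform import Rotation as R
def wrist():
    o=ctrl.get_obs();im=ctrl.get_image("wrist");K=im["K"];d=im["depth"];v,u=np.mgrid[0:400,0:640]
    x=(u-K[0,2])/K[0,0];y=(v-K[1,2])/K[1,1];th=np.hypot(x,y);s=np.tan(np.minimum(th,1.4))/np.maximum(th,1e-9)
    p=np.stack([x*s*d,-y*s*d,-d],-1);T=im["tool_from_camera"]
    p=p@T[:3,:3].T+T[:3,3];w=p@R.from_rotvec(o["tool_rot"]).as_matrix().T+o["tool_pos"]
    w[(d<=0)|(th>1.35)]=np.nan;return o,im,w
E
python3 - <<'E'
from h import *
np.set_printoptions(precision=4,suppress=True,linewidth=200)
o,im,w=wrist();print(o["tool_pos"],o["opening"],im["tool_from_camera"],im["K"])
print(R.from_rotvec(o["tool_rot"]).as_matrix())
cv2.imwrite("pics/w1.png",im["pixels"][:,:,::-1]);np.save("w1.npy",w)
m=(np.abs(w[...,2]-.014)<.004)&(w[...,0]>.35)&(w[...,0]<.68)&(abs(w[...,1])<.17)
P=w[m][:,:2].astype(np.float32);r=cv2.minAreaRect(P*1000);print("plate",len(P),r,cv2.boxPoints(r))
m=(w[...,2]<.004)&(w[...,2]>-.01);print("counter z",np.median(w[m][:,2]),m.sum())
for t in ("slide_knob","ring_cup","type_pad","coder"):
    for d in ctrl.trace("wrist",t):
        q=w[d["region"]];q=q[~np.isnan(q[:,0])]
        z=np.percentile(q[:,2],95);s=q[q[:,2]>z-.008]
        print(t,round(d["score"],2),d["pixel"],len(q),"med",np.median(q,0),"top",s.mean(0),z,"mid",(s.max(0)+s.min(0))/2)
E
```

```text
[ 0.464  -0.0212  0.2457] 0.05992309222411837 [[-0.0007  0.2699 -0.9629 -0.1282]
 [-0.0001  0.9629  0.2699  0.069 ]
 [ 1.      0.0003 -0.0007 -0.0007]
 [ 0.      0.      0.      1.    ]] [[309.7069   0.     323.1044]
 [  0.     309.7069 198.0556]
 [  0.       0.       1.    ]]
[[ 0.0012  0.9915 -0.1301]
 [-0.0003 -0.1301 -0.9915]
 [-1.      0.0012  0.0002]]
plate 14201 ((517.261474609375, 0.498138427734375), (339.6429748535156, 323.9737854003906), 89.78002166748047) [[ 354.6237 -168.7002]
 [ 678.5952 -169.944 ]
 [ 679.8992  169.6965]
 [ 355.9277  170.9403]]
counter z -0.0002021880857794034 74546
slide_knob 0.84 [122.2, 289.7] 1727 med [0.5322 0.012  0.0264] top [0.4813 0.0139 0.0641] 0.06472809525097468 mid [0.5112 0.0092 0.0626]
ring_cup 0.81 [94.5, 334.8] 2802 med [ 0.5445 -0.0373  0.0574] top [ 0.5418 -0.0345  0.0638] 0.06681615334632554 mid [ 0.5389 -0.0331  0.0638]
ring_cup 0.29 [18.8, 110.1] 4868 med [0.6775 0.1806 0.1036] top [0.6832 0.1985 0.194 ] 0.1905097770160238 mid [0.6922 0.2103 0.1927]
type_pad 0.72 [105.6, 288.1] 288 med [0.5467 0.0066 0.0366] top [0.5466 0.0067 0.0369] 0.03801612188572647 mid [0.5466 0.0062 0.0499]
coder 0.73 [123.7, 303.4] 23292 med [ 0.5256 -0.0069  0.0146] top [0.5525 0.0268 0.0693] 0.07130249131172801 mid [0.5343 0.0006 0.0717]
```

View pics/w1.png

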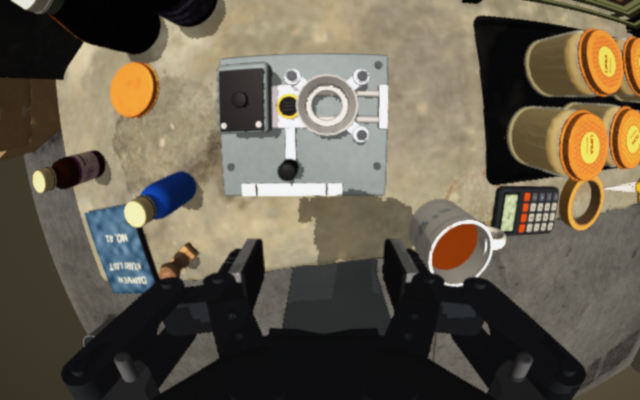

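```bash
cat >> h.py <<'E'
def fits(w,kn=(.479,.015),px=None):
    D=lambda c:np.hypot(w[...,0]-c[0],w[...,1]-c[1])
    m=(abs(w[...,2]-.066)<.005)&(D((.541,-.035))<.036)
    P=w[m][:,:2].astype(np.float32);print("ring enc",cv2.minEnclosingCircle(P*1000),cv2.fitEllipse(cv2.convexHull(P*1000)),len(P))
    m=(w[...,2]>.060)&(w[...,2]<.07)&(D(kn)<.02)
    P=w[m][:,:2].astype(np.float32);print("knob",cv2.minEnclosingCircle(P*1000),P.mean(0)*1000,len(P))
    m=((abs(w[...,2]-.0145)<.004)&(D((.52,0))<.17)).astype(np.uint8)
    n,l,s,c=cv2.connectedComponentsWithStats(m);i=1+np.argmax(s[1:,4]);P=w[l==i][:,:2].astype(np.float32)
    r=cv2.minAreaRect(P*1000);b=cv2.boxPoints(r);print("plate",len(P),r);print(b)
E
python3 - <<'E'
from h import *
np.set_printoptions(precision=2,suppress=True)
w=np.load("w1.npy");fits(w)
im=cv2.imread("pics/w1.png");cv2.imwrite("pics/w1c.png",cv2.resize(im[150:205,220:370],(750,275),interpolation=cv2.INTER_CUBIC))
for r in (184,187,190,193): print(r,im[r,238:346,1].tolist())
E
```

```text
ring enc ((541.15380859375, -34.434471130371094), 31.019533157348633) ((541.0438232421875, -34.25883483886719), (60.80778884887695, 61.308929443359375), 108.55936431884766) 1020
knob ((479.3644104003906, 15.328230857849121), 10.120969772338867) [479.71  14.79] 274
plate 9737 ((481.50872802734375, 1.5317001342773438), (200.8199462890625, 86.13850402832031), 83.56678009033203)
[[ 427.46  -93.42]
 [ 513.06 -103.07]
 [ 535.56   96.48]
 [ 449.96  106.14]]
184 [157, 158, 165, 193, 228, 234, 235, 233, 232, 232, 232, 233, 235, 237, 237, 236, 227, 192, 172, 221, 235, 235, 235, 235, 235, 236, 237, 237, 237, 238, 238, 238, 238, 238, 238, 238, 237, 237, 237, 238, 238, 239, 239, 239, 239, 239, 239, 240, 239, 239, 238, 234, 209, 158, 165, 226, 238, 240, 240, 240, 240, 240, 240, 239, 239, 239, 239, 239, 240, 240, 240, 240, 240, 240, 241, 240, 240, 240, 239, 239, 239, 239, 239, 240, 240, 239, 233, 201, 153, 183, 226, 238, 240, 239, 239, 239, 239, 239, 240, 240, 240, 241, 239, 229, 171, 149, 158, 161]
187 [158, 158, 166, 202, 238, 244, 245, 245, 245, 245, 245, 245, 245, 245, 245, 243, 232, 176, 119, 
[... 831 characters left out ...]
45, 245, 245, 245, 245, 245, 245, 245, 245, 244, 237, 200, 141, 176, 228, 242, 245, 245, 245, 245, 245, 245, 245, 245, 245, 245, 244, 236, 193, 157, 151, 151]
193 [155, 155, 158, 179, 224, 240, 244, 245, 245, 245, 245, 244, 245, 245, 245, 244, 242, 223, 141, 164, 229, 243, 245, 245, 245, 245, 245, 245, 245, 245, 245, 244, 245, 245, 244, 244, 245, 245, 245, 244, 245, 245, 245, 245, 244, 245, 245, 245, 245, 245, 245, 245, 245, 245, 245, 245, 245, 245, 244, 244, 245, 245, 245, 245, 245, 245, 245, 244, 244, 244, 244, 244, 244, 244, 244, 244, 244, 243, 243, 243, 243, 244, 244, 244, 244, 243, 236, 202, 148, 185, 230, 242, 244, 244, 244, 244, 244, 244, 242, 235, 230, 229, 228, 211, 146, 97, 89, 89]
```

View pics/w1c.png

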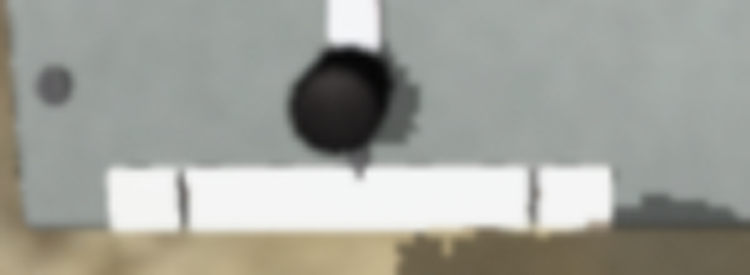

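Pointer is at column 291.6, with the ink mark at 256.2 and the print mark at 326.1, so the slide is at about 42 mm. I'll straddle the knob with the jaws along the slide.

Call:
move_arm --increments '[[[0, 0.014, -0.051, 0], [0, 0.014, -0.051, 0], [0, 0.014, -0.051, 0], [0.12, 0, 0, 0], [0.12, 0, 0, 0], [0.12, 0, 0, 0], [0.12, 0, 0, 0], [0.1, 0, 0, 0], [0.08, 0, 0, 0], [0.06, 0, 0, 0], [0.06, 0, 0, 0], [0, 0, 0, 0], [0, 0, 0, 0]]]'

```text
t: 4.1
tool_pos: [0.4783, 0.0122, 0.0497]
tool_rot: [1.305, 1.145, -1.308]
contact_force: [-0.0, -0.1, 0.2]
opening: 0.0602
```

Call:
move_arm --increments '[[[0, 0, 0, 0], [0, 0, 0, 0], [0, 0, 0, 0], [0, 0, 0, 0], [0, 0, 0, 0], [0, 0, 0, 0], [0, 0, 0, 0]]]' --gripper 1 --squeeze 25

```text
t: 4.68
tool_pos: [0.4801, 0.0133, 0.0517]
tool_rot: [1.305, 1.143, -1.303]
contact_force: [-1.9, 0.2, 5.9]
opening: 0.019
```

Call:
move_arm --increments '[[[0, 0, -0.01, 0], [0, 0, -0.022, 0], [0, 0, -0.022, 0], [0, 0, -0.022, 0], [0, 0, -0.022, 0], [0, 0, -0.022, 0], [0, 0, -0.022, 0], [0, 0, -0.022, 0], [0, 0, -0.012, 0], [0, 0, 0, 0], [0, 0, 0, 0], [0, 0, 0, 0]]]'

```text
t: 5.68
tool_pos: [0.4858, 0.0575, 0.0517]
tool_rot: [1.306, 1.144, -1.303]
contact_force: [-1.6, 1.7, 5.9]
opening: 0.0192
```

Run:
```python
from h import *
np.set_printoptions(precision=4,suppress=True)
o,im,w=wrist();np.save("w2.npy",w)
print(o["tool_pos"],o["contact_force"],o["opening"])
q=(o["tool_pos"]-[.5411,-.0343,0])[:2];print("slide by TCP",q@[.1301,.9915])
a=im["pixels"][:,:,::-1]
b=ctrl.get_image("scene")["pixels"][:,:,::-1];c=ctrl.get_image("top")["pixels"][:,:,::-1]
cv2.imwrite("pics/w2.png",a);cv2.imwrite("pics/s2.png",b);cv2.imwrite("pics/t2.png",c)
v=np.zeros((600,800,3),np.uint8)
v[:330,:528]=cv2.resize(a,(528,330));v[330:600,:360]=cv2.resize(b[160:250,290:410],(360,270),interpolation=3);v[330:600,380:740]=cv2.resize(c[180:270,300:420],(360,270),interpolation=3)
cv2.imwrite("pics/v5.png",v)
```

```text
[0.4858 0.0575 0.0517] [-1.6188  1.691   5.8611] 0.01916335262249734
slide by TCP 0.08386191269251882
```

View pics/v5.png

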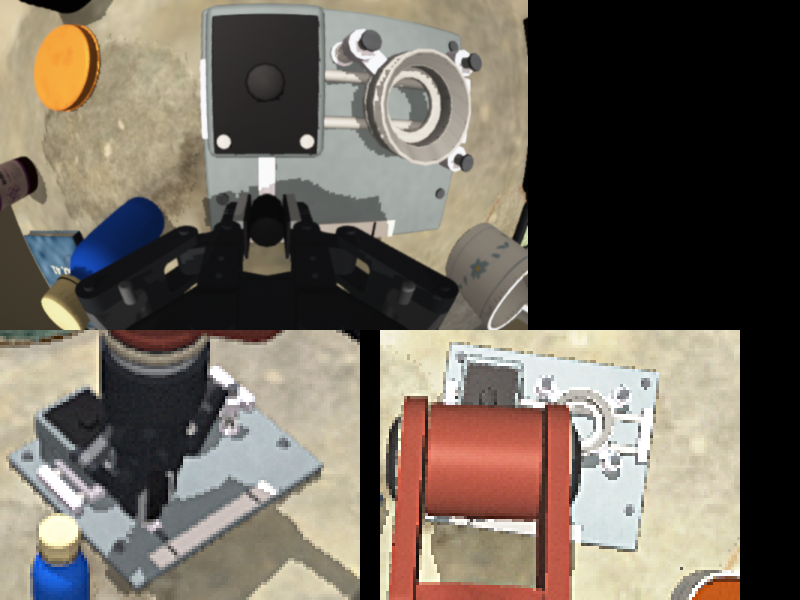

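Run:
```python
from h import *
np.set_printoptions(precision=4,suppress=True)
C=np.array([[.9915,-.1301],[.1301,.9915]])
w=np.load("w1.npy");w2=np.load("w2.npy")
O=np.array([.5411,-.0343])
for (r,c) in ((187,256),(190,256),(187,326),(190,326),(184,291)): print(r,c,C@(w[r,c,:2]-O),w[r,c,2])
fits(w2,(.487,.0575))
for n,W,im in (("w1",w,cv2.imread("pics/w1.png")),("w2",w2,cv2.imread("pics/w2.png"))):
    q=(W[...,:2]-O)@C.T
    # white arm
    m=(abs(W[...,2]-.023)<.005)&(q[...,0]>-.055)&(q[...,0]<-.032)&(q[...,1]>0.02)&(im.min(2)>170)
    print(n,"arm",m.sum(),q[m].mean(0),np.percentile(q[m][:,1],[2,98]),W[m][:,2].mean())
    m=(W[...,2]>.074)&(W[...,2]<.09)&(q[...,0]>-.04)&(q[...,0]<.06)&(q[...,1]>.04)&(q[...,1]<.13)
    print("housing",np.percentile(q[m],[2,98],axis=0).ravel())
```

```text
187 256 [-0.0956  0.0847] 0.014975786173426542
190 256 [-0.0994  0.0849] 0.014805347273698588
187 326 [-0.096 -0.   ] 0.014406473789639551
190 326 [-0.0994 -0.    ] 0.015483896939040176
184 291 [-0.0905  0.041 ] 0.021886928150352508
ring enc ((540.7384643554688, -34.25796890258789), 31.145198822021484) ((541.0581665039062, -34.21456527709961), (61.11758804321289, 61.83790969848633), 160.3424530029297) 4204
knob ((491.621337890625, 56.9571647644043), 19.043100357055664) [488.6737  57.6119] 1978
plate 18782 ((478.3704833984375, -23.793800354003906), (158.98707580566406, 81.49443817138672), 72.64069366455078)
[[ 415.7613  -87.5091]
 [ 493.5439 -111.8241]
 [ 540.9797   39.9215]
 [ 463.1971   64.2365]]
w1 arm 188 [-0.0437  0.0409] [0.0355 0.0459] 0.022687466859992015
housing [-0.0006  0.0774  0.0134  0.0916]
w2 arm 592 [-0.0463  0.0846] [0.0797 0.0894] 0.022609748630431137
housing [-0.0004  0.0781  0.0138  0.0921]
```

Marks map to 84.8 mm and 0.0 mm in the coder frame, and the carriage arm is at 84.6 mm, so it's on the ink mark. I'll nudge it 0.5 mm, pause, then go back 85 mm.

Call:
move_arm --increments '[[[0, 0, -0.002, 0], [0, 0, 0, 0], [0, 0, 0, 0], [0, 0, 0, 0], [0, 0, 0, 0], [0, 0, 0, 0], [0, 0, 0, 0], [0, 0, 0, 0], [0, 0, 0, 0], [0, 0, 0, 0], [0, 0, 0, 0], [0, 0, 0, 0], [0, 0, 0, 0]]]'

```text
t: 6.92
tool_pos: [0.4858, 0.0576, 0.0517]
tool_rot: [1.305, 1.143, -1.303]
contact_force: [-1.8, -0.2, 5.9]
opening: 0.0193
```

Call:
move_arm --increments '[[[0, 0, 0.01, 0], [0, 0, 0.02, 0], [0, 0, 0.03, 0], [0, 0, 0.03, 0], [0, 0, 0.03, 0], [0, 0, 0.03, 0], [0, 0, 0.03, 0], [0, 0, 0.03, 0], [0, 0, 0.03, 0], [0, 0, 0.03, 0], [0, 0, 0.03, 0], [0, 0, 0.02, 0], [0, 0, 0.02, 0], [0, 0, 0, 0], [0, 0, 0, 0], [0, 0, 0, 0], [0, 0, 0, 0]]]'

```text
t: 8.33
tool_pos: [0.4748, -0.0273, 0.0517]
tool_rot: [1.305, 1.142, -1.304]
contact_force: [-1.3, -2.2, 5.8]
opening: 0.0193
```

```bash
cat >> h.py <<'E'
C=np.array([[.9915,-.1301],[.1301,.9915]]);O=np.array([.5411,-.0343])
def arm(W,im,lo=-.06):
    q=(W[...,:2]-O)@C.T
    m=(abs(W[...,2]-.023)<.005)&(q[...,0]>-.058)&(q[...,0]<-.036)&(abs(q[...,1])<.025)&(im["pixels"].min(2)>150)
    print("arm",m.sum(),q[m].mean(0),np.percentile(q[m][:,1],[2,98]),W[m][:,2].mean())
E
python3 - <<'E'
from h import *
np.set_printoptions(precision=4,suppress=True)
o,im,w=wrist();cv2.imwrite("pics/w3.png",im["pixels"][:,:,::-1])
print(o["tool_pos"],"slide by TCP",C@(o["tool_pos"][:2]-O));arm(w,im)
E
```

```text
[ 0.4748 -0.0273  0.0517] slide by TCP [-0.0666 -0.0017]
arm 503 [-0.0503 -0.0011] [-0.0059  0.0038] 0.022579775112834773
```

Call:
move_arm --increments '[[[0, 0, -0.003, 0], [0, 0, -0.002, 0], [0, 0, 0, 0], [0, 0, 0, 0], [0, 0, 0, 0]]]'

```text
t: 8.8
tool_pos: [0.475, -0.0259, 0.0517]
tool_rot: [1.305, 1.142, -1.303]
contact_force: [-1.3, -1.5, 5.5]
opening: 0.0192
```

Run:
```python
from h import *
np.set_printoptions(precision=4,suppress=True)
o,im,w=wrist()
print(o["tool_pos"],"slide by TCP",C@(o["tool_pos"][:2]-O));arm(w,im)
```

```text
[ 0.475  -0.0259  0.0517] slide by TCP [-0.0666 -0.0003]
arm 506 [-0.0504  0.0003] [-0.0045  0.0052] 0.022678432476357566
```

Call:
move_arm --increments '[[[0, 0, 0, 0], [0, 0, 0, 0], [0, 0, 0, 0], [0, 0, 0, 0], [-0.04, 0, 0, 0], [-0.1, 0, 0, 0], [-0.14, 0, 0, 0], [-0.14, 0, 0, 0], [-0.14, 0, 0, 0], [-0.14, 0, 0, 0], [-0.1, 0, 0, 0], [0, 0, 0, 0]]]' --gripper 0.3

```text
t: 9.85
tool_pos: [0.4769, -0.026, 0.2586]
tool_rot: [1.309, 1.134, -1.296]
contact_force: [1.2, -0.4, 1.4]
opening: 0.0596
```

Run:
```python
from h import *
np.set_printoptions(precision=4,suppress=True)
o,im,w=wrist();cv2.imwrite("pics/w4.png",im["pixels"][:,:,::-1]);np.save("w4.npy",w)
print(o["tool_pos"],o["opening"],o["q"]);arm(w,im);fits(w,(.4737,-.0255))
P=w[(w[...,2]>.06)&(w[...,2]<.07)&(np.hypot(w[...,0]-.4737,w[...,1]+.0255)<.016)]
print("knob coder",C@(P[:,:2].mean(0)-O),len(P))
for d in ctrl.trace("wrist","bottle"):
    q=w[d["region"]];q=q[~np.isnan(q[:,0])];z=np.percentile(q[:,2],95);s=q[q[:,2]>z-.006]
    print(round(d["score"],2),d["pixel"],im["pixels"][d["region"]].mean(0),z,s.mean(0),(s.max(0)+s.min(0))/2)
a=im["pixels"][:,:,::-1];cv2.imwrite("pics/v6.png",cv2.resize(a[130:240,250:400],(750,550),interpolation=3))
```

```text
[ 0.4769 -0.026   0.2586] 0.05964995872320012 [-0.2105 -0.3288  1.9354  0.      1.5221  1.4907]
arm 172 [-0.0473  0.    ] [-0.0057  0.005 ] 0.022567617702555023
ring enc ((541.220703125, -34.482452392578125), 30.91515350341797) ((541.0736694335938, -34.40818786621094), (60.87168502807617, 61.17692184448242), 96.13799285888672) 930
knob ((474.1825866699219, -25.253572463989258), 10.147547721862793) [474.708  -25.3766] 258
plate 9111 ((482.07684326171875, 1.3557891845703125), (200.60269165039062, 87.74882507324219), 82.48529052734375)
[[ 425.4618  -92.3462]
 [ 512.457  -103.822 ]
 [ 538.6919   95.0577]
 [ 451.6967  106.5336]]
knob coder [-0.067   0.0002] 258
0.82 [209.7, 164.4] [69.214  81.0254 99.9832] 0.12105641448514902 [0.471  0.1648 0.1202] [0.4704 0.1664 0.1189]
0.8 [180.3, 75.8] [71.4168 59.5469 47.5507] 0.12070924787561853 [0.5266 0.3094 0.1198] [0.5267 0.3118 0.1185]
0.45 [100.2, 140.2] [223.2949 149.1243  55.5917] 0.015009425995499676 [0.6117 0.2118 0.0137] [0.6119 0.2138 0.0126]
```

View pics/v6.png

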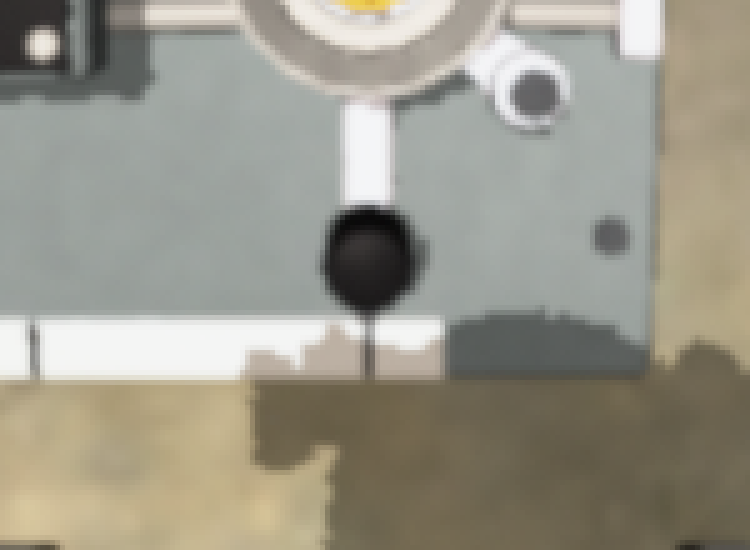

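Pointer stands exactly on the right mark, with the knob at +0.2 mm. Next, hover over the brown bottle.

Call:
move_arm --increments '[[[0, 0.003, -0.07, 0], [0, 0.003, -0.15, 0], [0, 0.003, -0.15, 0], [0, 0.003, -0.15, 0], [0, 0.003, -0.15, 0], [0, 0.003, -0.15, 0], [0, 0.003, -0.15, 0], [0, 0.003, -0.15, 0], [0, 0, -0.15, 0], [0, 0, -0.093, 0], [0, 0, 0, 0], [0, 0, 0, 0], [0, 0, 0, 0]]]' --gripper 0

```text
t: 11.03
tool_pos: [0.5235, 0.3107, 0.2485]
tool_rot: [1.302, 1.145, -1.308]
contact_force: [-0.0, 0.0, -0.2]
opening: 0.0859
```

Run:
```python
from h import *
np.set_printoptions(precision=4,suppress=True)
o,im,w=wrist();cv2.imwrite("pics/w5.png",im["pixels"][:,:,::-1]);np.save("w5.npy",w)
M=R.from_rotvec(o["tool_rot"]).as_matrix();print(o["tool_pos"],o["opening"],o["contact_force"],M)
q=w[(w[...,2]>.112)&(w[...,2]<.13)&(np.hypot(w[...,0]-.527,w[...,1]-.311)<.03)]
print("cap",len(q),q[:,2].max(),cv2.minEnclosingCircle((q[:,:2]*1000).astype(np.float32)))
q=w[(w[...,2]>.117)&(w[...,2]<.13)&(np.hypot(w[...,0]-.527,w[...,1]-.311)<.03)];c=np.array(cv2.fitEllipse(cv2.convexHull((q[:,:2]*1000).astype(np.float32)))[0])/1000
print(c,np.median(q[:,2]),"tool shift",M.T@(np.r_[c,0.068]-o["tool_pos"])/.25)
```

```text
[0.5235 0.3107 0.2485] 0.08585628031886758 [-0.0146  0.0237 -0.1753] [[-0.0028  0.9915 -0.1303]
 [-0.0018 -0.1303 -0.9915]
 [-1.     -0.0025  0.0021]]
cap 853 0.12296835625172245 ((526.6632080078125, 312.671630859375), 14.351771354675293)
[0.5267 0.3127] 0.12077403592999675 tool shift [ 0.7221  0.0136 -0.0108]
```

View pics/w5.png

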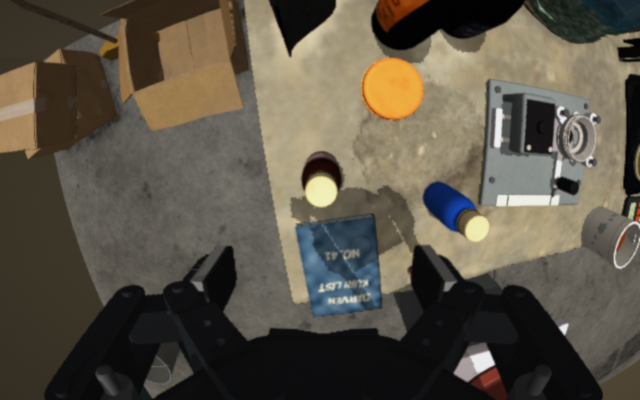

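Call:
move_arm --increments '[[[0.05, 0.0136, -0.0108, 0], [0.13, 0, 0, 0], [0.13, 0, 0, 0], [0.13, 0, 0, 0], [0.1, 0, 0, 0], [0.07, 0, 0, 0], [0.05, 0, 0, 0], [0.04, 0, 0, 0], [0.018, 0, 0, 0], [0, 0, 0, 0], [0, 0, 0, 0], [0, 0, 0, 0]]]'

```text
t: 12.08
tool_pos: [0.5291, 0.3143, 0.0724]
tool_rot: [1.307, 1.144, -1.302]
contact_force: [-0.5, 0.3, 0.2]
opening: 0.0853
```

Call:
move_arm --increments '[[[0, 0, 0, 0], [0, 0, 0, 0], [0, 0, 0, 0], [0, 0, 0, 0], [0, 0, 0, 0], [0, 0, 0, 0], [0, 0, 0, 0], [0, 0, 0, 0]]]' --gripper 1 --squeeze 60

```text
t: 12.75
tool_pos: [0.5283, 0.3138, 0.0715]
tool_rot: [1.305, 1.144, -1.304]
contact_force: [-1.3, -1.8, 5.3]
opening: 0.04
```

Call:
move_arm --increments '[[[-0.03, 0, 0, 0], [-0.08, 0, 0, 0], [-0.12, 0, 0, 0], [-0.12, 0, 0, 0], [-0.1, 0, 0, 0], [-0.07, 0, 0, 0], [0, 0.01, 0.04, 0], [0, 0.02, 0.09, 0], [0, 0.023, 0.13, 0], [0, 0.023, 0.13, 0], [0, 0.023, 0.13, 0], [0, 0.023, 0.13, 0], [0, 0.023, 0.13, 0], [0, 0.023, 0.13, 0], [0, 0.023, 0.13, 0], [0, 0.023, 0.13, 0], [0, 0.02, 0.11, 0], [0, 0.006, 0.06, 0], [0, 0, 0.037, 0], [0, 0, 0, 0]]]'

```text
t: 14.42
tool_pos: [0.5415, -0.0369, 0.1989]
tool_rot: [1.305, 1.146, -1.309]
contact_force: [-0.2, -0.4, -2.0]
opening: 0.0404
```

Run:
```python
from h import *
np.set_printoptions(precision=4,suppress=True)
o,im,w=wrist();cv2.imwrite("pics/w6.png",im["pixels"][:,:,::-1]);np.save("w6.npy",w)
M=R.from_rotvec(o["tool_rot"]).as_matrix();print(o["tool_pos"],o["opening"],o["contact_force"],M,"coder",C@(o["tool_pos"][:2]-O))
fits(w)
b=ctrl.get_image("scene");w2=cloud(b);np.save("s6.npy",w2);t=ctrl.get_image("top")
a=im["pixels"][:,:,::-1]
v=np.zeros((600,800,3),np.uint8)
v[:330,:528]=cv2.resize(a,(528,330));v[330:600,:360]=cv2.resize(b["pixels"][130:250,270:430,::-1],(360,270),interpolation=3);v[330:600,380:740]=cv2.resize(t["pixels"][150:270,300:460,::-1],(360,270),interpolation=3)
cv2.imwrite("pics/v8.png",v)
```

```text
[ 0.5415 -0.0369  0.1989] 0.04036115046034717 [-0.192  -0.3555 -1.9827] [[-0.0028  0.9911 -0.1328]
 [ 0.0004 -0.1328 -0.9911]
 [-1.     -0.0029  0.    ]] coder [ 0.0007 -0.0025]
ring enc ((541.205322265625, -34.22027587890625), 30.837888717651367) ((541.3519897460938, -34.15207290649414), (60.42164993286133, 61.25060272216797), 31.610734939575195) 746
knob ((0.0, 0.0), 0.0) [nan nan] 0
plate 5747 ((584.9677734375, -12.048149108886719), (200.09593200683594, 45.4055061340332), 82.83792114257812)
[[ 549.9685 -108.485 ]
 [ 595.0198 -114.146 ]
 [ 619.967    84.3887]
 [ 574.9158   90.0497]]h.py:19: RuntimeWarning: Mean of empty slice.
  P=w[m][:,:2].astype(np.float32);print("knob",cv2.minEnclosingCircle(P*1000),P.mean(0)*1000,len(P))
  ret = um.true_divide(
```

View pics/v8.png

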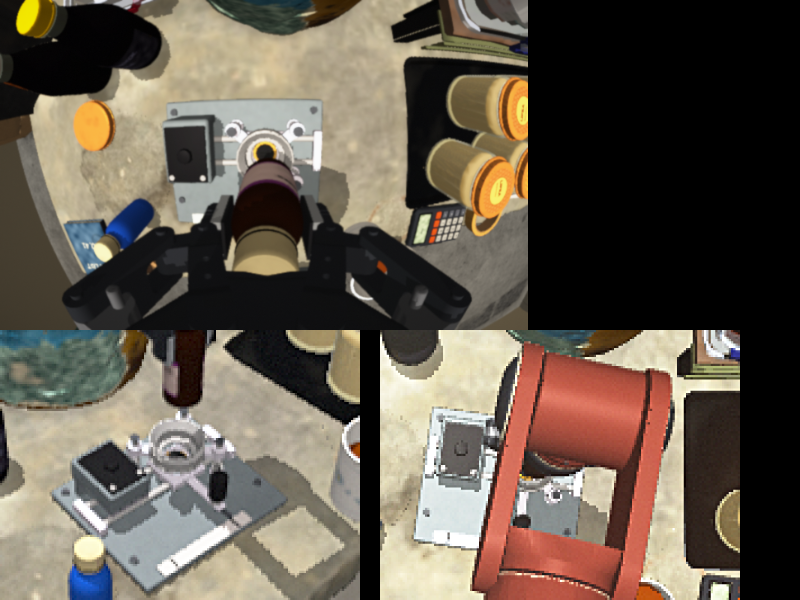

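Run:
```python
from h import *
from scipy.optimize import least_squares
np.set_printoptions(precision=4,suppress=True)
for n in ("w6","s6"):
    w=np.load(n+".npy");q=(w[...,:2]-O)@C.T;z=w[...,2]
    for lo,hi in ((.125,.15),(.15,.175)):
        m=(z>lo)&(z<hi)&(np.hypot(q[...,0],q[...,1])<.035);p=q[m]
        if len(p)<10: continue
        r=least_squares(lambda c:np.hypot(p[:,0]-c[0],p[:,1]-c[1])-.0205,[0,0],loss="soft_l1",f_scale=.001)
        print(n,lo,len(p),r.x,np.abs(r.fun).mean())
    m=(np.hypot(q[...,0],q[...,1])<.035)&(z>.09);print("lowest",np.percentile(z[m],[0,.5,1,2]))
    m=(z<.10)&(z>.06)&(np.hypot(q[...,0],q[...,1])<.03);print("ring coder",m.sum())
```

```text
w6 0.125 395 [-0.001  -0.0032] 0.0002678670102813062
w6 0.15 792 [-0.0007 -0.0028] 0.00020282572329955478
lowest [0.129  0.1388 0.1476 0.1599]
ring coder 758
s6 0.125 123 [-0.0002 -0.0004] 0.0008183346716963904
s6 0.15 154 [-0.0002 -0.    ] 0.0007456461861378787
lowest [0.1256 0.1299 0.1322 0.1366]
ring coder 84
```

Call:
move_arm --increments '[[[0, 0.0036, -0.0104, 0], [0.04, 0, 0, 0], [0.06, 0, 0, 0], [0.06, 0, 0, 0], [0.04, 0, 0, 0], [0.03, 0, 0, 0], [0.03, 0, 0, 0], [0.02, 0, 0, 0], [0.02, 0, 0, 0], [0, 0, 0, 0], [0, 0, 0, 0], [0, 0, 0, 0]]]'

```text
t: 15.57
tool_pos: [0.5444, -0.033, 0.1265]
tool_rot: [1.305, 1.144, -1.304]
contact_force: [0.1, 0.5, -0.6]
opening: 0.0399
```

Run:
```python
from h import *
np.set_printoptions(precision=4,suppress=True)
o=ctrl.get_obs();print(o["tool_pos"],o["contact_force"],o["wrist_torque"],"coder",C@(o["tool_pos"][:2]-O))
```

```text
[ 0.5444 -0.033   0.1265] [ 0.1391  0.538  -0.6361] [ 0.0339 -0.0595  0.0166] coder [0.0031 0.0018]
```

Call:
move_arm --increments '[[[0, -0.006, 0.005, 0], [0, 0, 0, 0], [0.008, 0, 0, 0], [0.008, 0, 0, 0], [0.008, 0, 0, 0], [0, 0, 0, 0], [0, 0, 0, 0]]]'

```text
t: 16.15
tool_pos: [0.542, -0.0338, 0.1194]
tool_rot: [1.304, 1.145, -1.305]
contact_force: [0.1, -0.1, -2.1]
opening: 0.0399
```

```bash
cat > st.py <<'E'
from h import *
from scipy.optimize import least_squares
np.set_printoptions(precision=4,suppress=True)
o,im,w=wrist();print(o["tool_pos"],o["contact_force"],o["wrist_torque"],"coder",C@(o["tool_pos"][:2]-O),o["opening"])
q=(w[...,:2]-O)@C.T;z=w[...,2];D=np.hypot(q[...,0],q[...,1])
p=q[(z>.075)&(z<.11)&(D<.03)]
r=least_squares(lambda c:np.hypot(p[:,0]-c[0],p[:,1]-c[1])-.0205,[0,0],loss="soft_l1",f_scale=.001);print("bottle",len(p),r.x)
m=(z>.045)&(z<.072)&(D<.034)&(D>.0255)&(q[...,0]>0);h=np.histogram(z[m],np.arange(.045,.073,.001));print("rim z",h[1][np.argmax(h[0])],np.percentile(z[m],[50,90,95,99]))
E
python3 st.py
```

```text
[ 0.542  -0.0338  0.1194] [ 0.1416 -0.1474 -2.1277] [0.0317 0.0133 0.0038] coder [0.0009 0.0006] 0.03991418746839172
bottle 1423 [-0.0004  0.0006]
rim z 0.06600000000000002 [0.063  0.0668 0.0671 0.0677]
```

Call:
move_arm --increments '[[[0.004, 0, 0, 0], [0.004, 0, 0, 0], [0.004, 0, 0, 0], [0.004, 0, 0, 0], [0, 0, 0, 0], [0, 0, 0, 0]]]'

```text
t: 16.7
tool_pos: [0.5426, -0.0339, 0.1164]
tool_rot: [1.305, 1.144, -1.304]
contact_force: [-0.8, -0.1, 2.0]
opening: 0.0401
```

```bash
python3 st.py
```

```text
[ 0.5426 -0.0339  0.1164] [-0.79   -0.061   2.0287] [0.1163 0.226  0.0471] coder [0.0014 0.0006] 0.04012339268083783
bottle 1599 [0.     0.0006]
rim z 0.06500000000000002 [0.0619 0.0657 0.066  0.0666]
```

Call:
move_arm --increments '[[[0.004, 0, 0, 0], [0.004, 0, 0, 0], [0.004, 0, 0, 0], [0.004, 0, 0, 0], [0.004, 0, 0, 0], [0.004, 0, 0, 0], [0.004, 0, 0, 0], [0, 0, 0, 0], [0, 0, 0, 0]]]'

```text
t: 17.5
tool_pos: [0.5425, -0.0339, 0.109]
tool_rot: [1.305, 1.144, -1.304]
contact_force: [-1.3, -0.3, 5.0]
opening: 0.0398
```

```bash
python3 st.py
```

```text
[ 0.5425 -0.0339  0.109 ] [-1.2901 -0.3023  4.9574] [ 0.1173  0.1294 -0.015 ] coder [0.0013 0.0006] 0.03979031093395377
bottle 2074 [-0.      0.0007]
rim z 0.05700000000000001 [0.0558 0.0585 0.0588 0.0593]
```

Call:
move_arm --increments '[[[0.003, 0, 0, 0], [0.003, 0, 0, 0], [0.003, 0, 0, 0], [0.003, 0, 0, 0], [0.002, 0, 0, 0], [0, 0, 0, 0], [0, 0, 0, 0], [0, 0, 0, 0]]]'

```text
t: 18.22
tool_pos: [0.5427, -0.034, 0.1064]
tool_rot: [1.305, 1.144, -1.304]
contact_force: [-2.0, -0.2, 9.0]
opening: 0.0401
```

```bash
python3 st.py
```

```text
[ 0.5427 -0.034   0.1064] [-1.9635 -0.2054  9.0446] [ 0.1953  0.5405 -0.0163] coder [0.0015 0.0006] 0.04006037608167684
bottle 2303 [0.0001 0.0007]
rim z 0.05500000000000001 [0.0535 0.056  0.0563 0.0569]
```

Call:
move_arm --increments '[[[0.003, 0, 0, 0], [0.003, 0, 0, 0], [0.003, 0, 0, 0], [0, 0, 0, 0], [0, 0, 0, 0], [0, 0, 0, 0]]]'

```text
t: 18.77
tool_pos: [0.5429, -0.034, 0.1049]
tool_rot: [1.305, 1.144, -1.304]
contact_force: [-3.3, 0.1, 11.5]
opening: 0.0402
```

```bash
python3 st.py
```

```text
[ 0.5429 -0.034   0.1049] [-3.3022  0.127  11.537 ] [0.2053 0.8181 0.0368] coder [0.0018 0.0005] 0.04022590666073521
bottle 2446 [0.0002 0.0007]
rim z 0.053000000000000005 [0.0528 0.0545 0.0548 0.0552]
```

Call:
move_arm --increments '[[[0.002, 0, 0, 0], [0.002, 0, 0, 0], [0, 0, 0, 0], [0, 0, 0, 0], [0, 0, 0, 0]]]'

```text
t: 19.23
tool_pos: [0.543, -0.034, 0.1044]
tool_rot: [1.305, 1.144, -1.304]
contact_force: [-5.3, 0.7, 14.3]
opening: 0.04
```

```bash
python3 st.py
```

```text
[ 0.543  -0.034   0.1044] [-5.287  0.657 14.264] [0.2692 0.9564 0.0619] coder [0.0019 0.0005] 0.04003380916553349
bottle 2506 [0.0003 0.0007]
rim z 0.053000000000000005 [0.0524 0.054  0.0543 0.0548]
```

Call:
move_arm --increments '[[[0.001, -0.002, 0, 0], [0.001, 0, 0, 0], [0, 0, 0, 0], [0, 0, 0, 0], [0, 0, 0, 0]]]'

```text
t: 19.7
tool_pos: [0.5429, -0.034, 0.1043]
tool_rot: [1.305, 1.143, -1.303]
contact_force: [-4.8, 0.4, 15.3]
opening: 0.0401
```

```bash
python3 st.py
```

```text
[ 0.5429 -0.034   0.1043] [-4.7987  0.3869 15.329 ] [0.2425 0.9474 0.0303] coder [0.0018 0.0005] 0.04007062222566519
bottle 2531 [0.0002 0.0007]
rim z 0.053000000000000005 [0.0524 0.054  0.0543 0.0548]
```

Call:
move_arm --increments '[[[0.002, -0.001, 0, 0], [0, 0, 0, 0], [0, 0, 0, 0], [0, 0, 0, 0], [0, 0, 0, 0], [0, 0, 0, 0]]]'

```text
t: 20.25
tool_pos: [0.5429, -0.034, 0.1043]
tool_rot: [1.306, 1.142, -1.303]
contact_force: [-4.9, 0.4, 17.5]
opening: 0.0403
```

```bash
python3 st.py
```

```text
[ 0.5429 -0.034   0.1043] [-4.8807  0.3809 17.5415] [0.3613 1.0664 0.0266] coder [0.0018 0.0005] 0.040301157575470536
bottle 2506 [0.0002 0.0007]
rim z 0.053000000000000005 [0.0524 0.0541 0.0543 0.0548]
```

The TCP no longer moves and the force climbs, so the ring is at its stop. One last look before handing in.

Run:
```python
from h import *
o,im,w=wrist();b=ctrl.get_image("scene")
v=np.zeros((600,800,3),np.uint8);v[:300,:480]=cv2.resize(im["pixels"][:,:,::-1],(480,300))
v[300:,:]=cv2.resize(b["pixels"][140:260,270:430,::-1],(800,600),interpolation=3)[150:450]
cv2.imwrite("pics/v9.png",v);print(o["t"],o["contact_force"])
```

```text
20.3 [-5.06219422 -0.14263658 17.37822079]
```

View pics/v9.png

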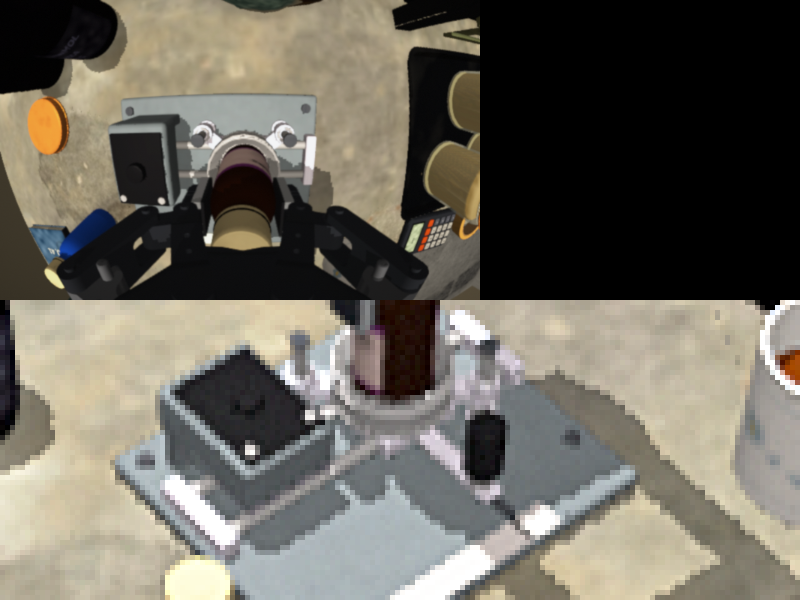

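The bottle stands upright in the sunk ring, and the pointer at (515,525) is on the right mark.

```bash
python3 -c "
from station import ctrl
print(ctrl.finish_job())"
```

```text
the job is handed in; nothing more can be done
None
```

The small brown bottle is in the ring, pressed to the stop and still held. I handed the job in at about 20 s; no verdict was reported.

- **Carriage:** I slid it left until it stood at about 84.6 mm (ink mark at 84.8 mm as measured), paused for a little over 1 s, and brought it back to the right mark. After releasing the knob, the images put it at +0.2 mm, and the last picture still shows the pointer on the right mark.
- **Bottle:** I gripped it at 60 N and set it upright in the ring, less than 1 mm off centre. The ring sank about 12.8 mm by the camera, against the stated 13 mm.
- **Press force:** The last 0.5 mm command gave no movement, only about 2 N more, so I took that as the stop. The hold is about 19.5 N in all (17.5 N at the wrist plus about 2 N of bottle weight), slightly above the stated 17 N.
- **Disagreements:** A sideways force of about 5 N remained at the wrist, which two small corrections hardly changed. The scene camera placed things about 4 mm off from the wrist camera, so I relied on the wrist camera.
- **Other things on the counter:** I touched nothing else. Those in view in the last pictures look undisturbed, but I did not measure them.

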